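# Clip the seam clamp onto a whistle blank

### The arm

A 7-joint arm with a two-finger parallel gripper is mounted at the origin on the work surface. World frame = base frame: x ahead of the robot, y to its left, z up, the work surface at z = 0. Lengths are in m, angles in rad, forces in N, time in s.
With the tool pointing down it reaches from about 0.4 to 0.85 m from the base axis. Payload 10.4 kg.
Tool frame: the origin (TCP) lies between the finger pads; the fingertips stand 11 mm ahead of it and the grasp point (between the pads) lies 8 mm behind it (tip_reach is the distance from the TCP to the fingertips, in m); z points along the fingers, y is the line along which they close (so a half turn about z gives the same grasp; the last joint's range is limited). The gripper opens to 85 mm and grips with 20 to 120 N. Pads are 22 mm wide; open, the fingers measure 114 mm over their backs; the gripper's body (76 mm by 85 mm) begins 54 mm behind the grasp point. The pads swing forward as they close: fully open they stand 13 mm farther back than shut.
Start: joints at [1.31, 0.332, -0.065, 1.46, 0.022, 1.35, -0.088], TCP at [0.147, -0.607, 0.242] pointing down, gripper open.
Joint ranges: [-2.6, 2.6], [-0.5, 2.12], [-1.47, 1.34], [0.16, 2.42], [-1.27, 4.41], [0.06, 2.06], [-2.6, 2.6]. Speed limits (rad/s): [2.22, 2.22, 2.79, 2.79, 3.14, 3.14, 3.14].

### API

Orientations are given as a unit quaternion [x, y, z, w].
In Python, from workcell import * gives the robot as it stands.
- The arm moves only by the shell command python3 -m inch 'ROWS' [OPENING] [FORCE]. ROWS is JSON, a list of rows, each an object with "slide": the shift along the world's x, y, z in m, a list of three; "yaw": the turn about the world's z in rad. A call has 1 to 20 rows; each row is the pose to reach, as a shift and turn from the pose commanded when the call began; what a row does not reach only later rows make up. A row lasts 1/12 s, in which the tool goes at most 41.7 mm and 7.16 degrees, less where a joint would pass 70% of its speed; a pose out of reach is approached as far as the arm can. A call with a gripper value outside its range is refused whole. OPENING is the closure in counts, from 0 (fully open) to 255 (shut), set as the call begins (- or left out, the last holds). The fingers move at their own pace and stop on an object; FORCE is the grip in N (left out, the last holds). Time passes only in rows, so rows that repeat a pose let the fingers close. It gives the time, the measured TCP pose, the force, the opening and the grip force at its end, in the units of the state.
- get_obs(): the state, without advancing time (a new reading comes with each control period).
- camera(name): name is "side" or "top" or "wrist"; returns a dict with "frame" (384x512x3 uint8, red, green, blue), "fx", "fy", "cx", "cy" (pixels), "extrinsics" (4x4, takes a point from world to camera coordinates). Camera axes: x right, y down, z forward; pixel columns grow to the right and rows downward; lengths in m; the calibration is good to about 2 mm. A picture is of the moment at which its call begins. There is no depth.
- hand_in(): hands the job in; it is judged then, once.
The state is a dict: "clock": time; "joint_pos": joint angles; "joint_velocities": joint speeds; "tau": joint torques, N m; "position": TCP position; "ee_rot": TCP orientation; "ft_force": force on the tool from outside, world axes, zero at the start; "torque": the same for the moment, N m; "grip_width": opening from 0.0 (shut) to 1.0 (fully open); "grasp_force": force on a finger pad.
Only numpy, scipy, OpenCV 4.12 (cv2) and the standard library are available. Lean on these libraries where they do the work, as an engineer would, in place of code of your own. Each camera call takes 0.05 s, during which the arm holds its last target. There are 200 camera calls.

### The job

Pull the long spring clamp up out of its slanting wooden holder, squeeze its handles to open it, and clip it upright across the raised seam of the whistle blank lying on the anvil block, one jaw flat against each side. Put it on the half of the seam nearer the wooden plug, pushed well down (more than half the height of the seam), and let go so that it stands there holding the seam shut. Leave the loose gauge, plug and short tube where they are.

Things in the scene. Friction and masses are not known exactly. Their poses are not given: they have to be found in the camera images.
- clamp: Dark steel spring clamp like a long clothes-peg, 148 mm long, 18 mm thick (x), 130 g, standing jaws down in the holder. Origin midway between the jaw tips, at their lower end; z towards the handles, y the way it opens; a half turn about z is the same. Pivot at z = 85. Flat jaw pads z = 0 to 20. The frame is the -y arm's: it turns up to 0.15 rad about x from the clamp's middle when squeezed.
- clamp_grip (a point): Point midway between the flat handles (z = 88 to 148 of clamp), at z = 130 mm: where to squeeze. Outer faces there 44 mm apart at rest (50 mm at the top), 31 mm and parallel when fully squeezed. About 10 N here opens the jaws to the stop. Axes as clamp.
- jaw (a joint): Opening of the clamp, rad: 0 shut (jaws meeting, 20 mm over their outsides), 0.04 pinching a 3 mm sheet, 0.34 fully open at a stop: 28 mm between the tips, 46 mm over their outsides, the tips then 129 mm below the squeezed point. A spring shuts it, pinching with about 4 N.
- holder: Fixed wooden holder, base 110 x 84 mm, 90 mm high. Origin under it on the desk, z up. One slot, open at the top, leans 30 degrees from vertical, top towards the holder's -x; inside 52 mm along y, 22 mm thick, 65 mm deep, walls 6 mm. The clamp leans in it the same way, clamp y along holder y, and is drawn out along the slot.
- holder_mouth (a point): Centre of the open mouth of the slot, holder axes.
- whistle: Tin whistle blank held fast in a rusty iron anvil block (110 x 66 x 35 mm), all fixed. Origin under the block on the desk, z up. Tube 100 mm long, 36 mm across, along x, top at z = 57 mm. On it stands a flat seam along x (-50 to 50 mm), 3 mm thick in y at y = 0, 18 mm high: top edge z = 75 mm. A pearwood plug sticks 14 mm out of the +x end.
- seam_spot (a point): Point on the upper edge of the seam, 25 mm from its middle towards the plug (the middle of the plug half). Axes as whistle.
- gauge: Loose steel taper gauge lying on the desk, 135 mm long along its x, 20 mm across at the handle. Origin midway along it, on the desk. To be left alone.
- spare_plug: Loose pearwood plug standing on the desk, 31 mm across, 32 mm high, origin under its centre. To be left alone.
- spare_tube: Loose short tin tube standing on the desk, 36 mm across, 70 mm high, origin under its centre. To be left alone.
- switch_box: Fixed black switch box with a small toggle on a hinged steel bracket, 60 x 90 mm, 90 mm high, origin under its centre. Not used.
Not all that is in view belongs to the job. Leave any turquoise look-alike of the whistle alone.

How it is judged:
On the way, in this order (a step that is already met when the one before it is completed fails the run):
1. the clamp is drawn out of its holder: jaw tips above the slot's mouth (z of clamp in the frame of holder_mouth above 0.005 m), for 0.1 s.
2. the clamp is squeezed open astride the seam, near the plug half (value of joint jaw above 0.1 rad and distance between clamp and seam_spot below 0.045 m and z of clamp in the frame of seam_spot below -0.003 m), for 0.05 s.
At the end, for the whole second after the job is handed in: Clamp released, still, pinching the seam (joint 0.02 to 0.08 rad, over 1.5 N), middle on the plug half (0 to 50 mm from the seam's middle, within 5 mm across), tips 9 mm or more below the seam's top edge, upright and square across within 0.2 rad (x of clamp in the frame of whistle between 0 and 0.05 m and y of clamp in the frame of whistle between -0.005 and 0.005 m and z of clamp in the frame of whistle between 0.05 and 0.066 m and angle between clamp's own z axis and vertical below 0.2 rad and angle between the y axis of clamp and the y axis of whistle, either way round below 0.2 rad and value of joint jaw between 0.02 and 0.08 rad and contact force between clamp and whistle above 1.5 N and linear speed of clamp below 0.02 m/s); the robot touches nothing.
It fails at once if a loose bystander is moved more than 20 mm (distance of any of gauge, spare_plug, spare_tube from where it was at the start of the episode above 0.02 m).
It also fails if it takes over 40 s, if anything falls off the work surface, if the arm or the gripper's body presses on something with over 40 N, if the wrist force passes 120 N, or if a joint passes its speed limit or range.

## Working session

There is one attempt and no reset: what is moved stays moved. The work goes in short steps, Python scripts to look and compute and a shell command to move; the robot and the scene stay as the last step left them, time stands still between calls to the robot, and variables do not carry over. Pictures are saved under pics/ and viewed, at most 10 in all, crops included, and the job is handed in when it is done.

```bash
mkdir -p pics; cat > h.py <<'E'
from workcell import *
import numpy as np, cv2
def snap(n,f):
    c=camera(n); cv2.imwrite('pics/'+f+'.png',c['frame'][:,:,::-1]); np.savez('pics/'+f,**c); return c
def load(f): return dict(np.load('pics/'+f+'.npz'))
def ray(c,u,v):
    E=c['extrinsics'];R=E[:3,:3];o=-R.T@E[:3,3]
    d=R.T@np.array([(u-c['cx'])/c['fx'],(v-c['cy'])/c['fy'],1]);return o,d/np.linalg.norm(d)
def plane(c,u,v,z):
    o,d=ray(c,u,v);return o+d*(z-o[2])/d[2]
def two(c1,p1,c2,p2):
    o1,d1=ray(c1,*p1);o2,d2=ray(c2,*p2)
    t=np.linalg.lstsq(np.c_[d1,-d2],o2-o1,rcond=None)[0]
    a,b=o1+d1*t[0],o2+d2*t[1];return (a+b)/2,np.linalg.norm(a-b)
def proj(c,p):
    q=c['extrinsics'][:3,:3]@np.array(p)+c['extrinsics'][:3,3];return q[0]/q[2]*c['fx']+c['cx'],q[1]/q[2]*c['fy']+c['cy']
E
python3 - <<'E'
from h import *
a=snap('top','t0');b=snap('side','s0');w=snap('wrist','w0')
o=get_obs();print(o)
for c in(a,b,w):print(c['fx'],-c['extrinsics'][:3,:3].T@c['extrinsics'][:3,3])
cv2.imwrite('pics/a0.png',np.hstack([cv2.resize(x['frame'],(400,300)) for x in (a,b)])[:,:,::-1])
E
```

```text
{'clock': 0.15, 'joint_pos': array([ 1.31040723,  0.33270207, -0.06469115,  1.46068476,  0.02160908,
        1.349914  , -0.08852534]), 'joint_velocities': array([ 0.00024688, -0.0023443 , -0.00274962, -0.00162492, -0.00090601,
       -0.00023208, -0.00142512]), 'tau': array([ 6.13398643e-04, -6.25828171e+01,  4.90850362e-02, -3.91854000e+01,
        1.62296696e-02,  7.46434147e-03, -6.50805055e-05]), 'position': array([ 0.14715665, -0.60717274,  0.24174445]), 'ee_rot': array([ 9.92941195e-01,  1.18606605e-01, -8.67623743e-05, -4.98843868e-04]), 'ft_force': array([-0.40448004, -0.65543533,  0.41009515]), 'torque': array([-0.0099115 , -0.00525708,  0.01090435]), 'grasp_force': 0.0, 'grip_width': 1.0000097295800596}
353.3385324076808 [ 0.55113414 -0.01138876  0.8303026 ]
392.15178672495307 [0.2023125  0.40572439 0.71409546]
295.2828433924199 [ 0.2252535  -0.58805812  0.37318818]
```

View pics/t0.png

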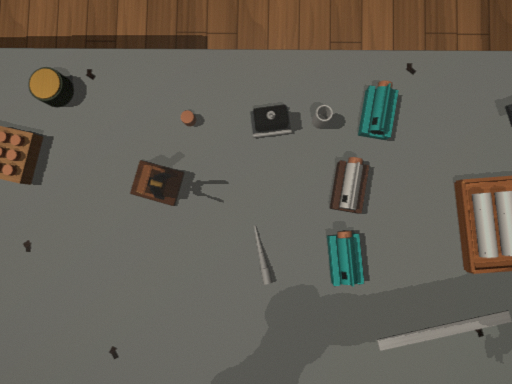

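View pics/s0.png

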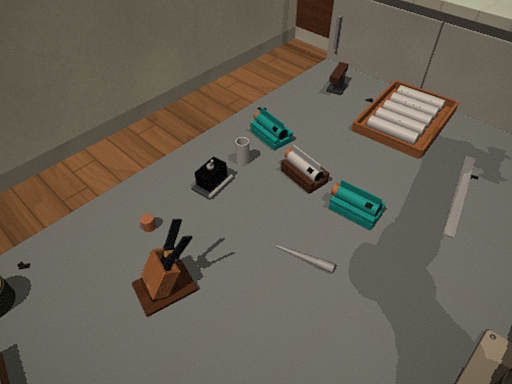

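```bash
python3 - <<'E'
from h import *
t=load('t0')['frame'];s=load('s0')['frame']
f=lambda im,x,y:cv2.resize(im[y:y+80,x:x+100],(400,300),interpolation=cv2.INTER_CUBIC)
f2=lambda im,x,y:cv2.resize(im[y:y+75,x:x+100],(400,300),interpolation=cv2.INTER_CUBIC)
A=np.vstack([np.hstack([f2(t,110,145),f2(t,300,150)]),np.hstack([cv2.resize(s[215:320,105:245],(400,300),interpolation=2),f2(s,255,130)])])
cv2.imwrite('pics/crop.png',np.clip(A[:,:,::-1]*1.5,0,255).astype('uint8'))
E
```

```text
(no output)
```

View pics/crop.png

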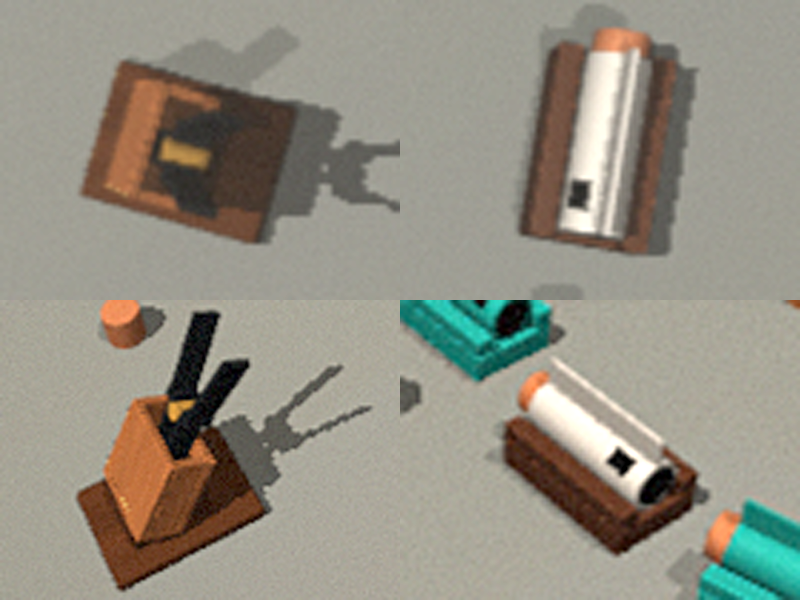

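```bash
python3 - <<'E'
from h import *
t=load('t0');s=load('s0')
np.set_printoptions(precision=4,suppress=True)
q=np.array([plane(t,u,v,0.01) for u,v in [(141.25,160.5),(183.75,170.5),(175.5,205.5),(130.5,193)]]);print('holder base',q,np.linalg.norm(np.diff(q,axis=0,append=q[:1]),axis=1))
T=lambda x,y:(300+x/4,150+y/4); S=lambda x,y:(255+x/4,130+(y-300)/4)
# seam top ends, block top corners
print('seam ends',two(t,T(645,48-0) if 0 else T(243,48),s,S(555,359) if 0 else S(155,361)),two(t,T(207,234),s,S(262,447)))
b=np.array([plane(t,*T(*p),0.035) for p in [(158,42),(277,62),(248,252),(122,235)]]);print('block',b,np.linalg.norm(np.diff(b,axis=0,append=b[:1]),axis=1))
print('handle z guess', plane(s,176.7,219.6,.15),plane(s,188,237.8,.15))
w=load('w0');print(w['extrinsics'],w['fx'],w['cx'])
E
```

```text
holder base [[0.6717 0.2823 0.01  ]
 [0.6497 0.1801 0.01  ]
 [0.567  0.1967 0.01  ]
 [0.5941 0.3047 0.01  ]] [0.1046 0.0844 0.1114 0.0807]
seam ends (array([ 0.6685, -0.2167,  0.0659]), np.float64(0.0002748172309188651)) (array([ 0.5683, -0.197 ,  0.0687]), np.float64(0.001381495341361929))
block [[ 0.6757 -0.1778  0.035 ]
 [ 0.6656 -0.244   0.035 ]
 [ 0.559  -0.2283  0.035 ]
 [ 0.5669 -0.1587  0.035 ]] [0.0669 0.1077 0.07   0.1105]
handle z guess [0.6292 0.1766 0.15  ] [0.5815 0.1889 0.15  ]
[[ 0.2351 -0.972  -0.0016 -0.6239]
 [-0.9207 -0.2232  0.3201 -0.0433]
 [-0.3115 -0.0737 -0.9474  0.3804]
 [ 0.      0.      0.      1.    ]] 295.2828433924199 256.8188121978051
```

View pics/w0.png

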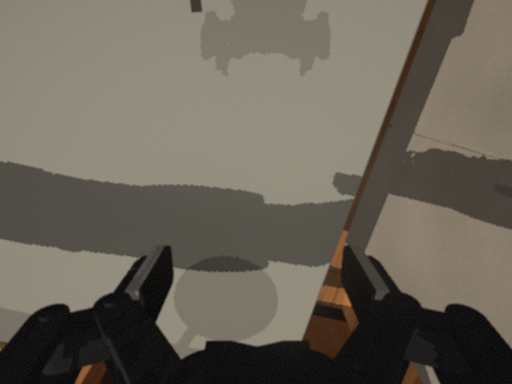

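```bash
R='{"slide":[0.47,0.40,0.10],"yaw":-0.41}'; python3 -m inch '[{"slide":[0.20,0.10,0.1],"yaw":-0.2},{"slide":[0.20,0.10,0.1],"yaw":-0.3},{"slide":[0.20,0.10,0.1],"yaw":-0.41},{"slide":[0.20,0.10,0.1],"yaw":-0.41},{"slide":[0.20,0.10,0.1],"yaw":-0.41},{"slide":[0.20,0.10,0.1],"yaw":-0.41},{"slide":[0.47,0.40,0.10],"yaw":-0.41},{"slide":[0.47,0.40,0.10],"yaw":-0.41},{"slide":[0.47,0.40,0.10],"yaw":-0.41},{"slide":[0.47,0.40,0.10],"yaw":-0.41},{"slide":[0.47,0.40,0.10],"yaw":-0.41},{"slide":[0.47,0.40,0.10],"yaw":-0.41},{"slide":[0.47,0.40,0.10],"yaw":-0.41},{"slide":[0.47,0.40,0.10],"yaw":-0.41},{"slide":[0.47,0.40,0.10],"yaw":-0.41},{"slide":[0.47,0.40,0.10],"yaw":-0.41},{"slide":[0.47,0.40,0.10],"yaw":-0.41},{"slide":[0.47,0.40,0.10],"yaw":-0.41},{"slide":[0.47,0.40,0.10],"yaw":-0.41},{"slide":[0.47,0.40,0.10],"yaw":-0.41}]'; python3 -c "
from h import *
w=snap('wrist','w1');print(get_obs()['position'],get_obs()['clock'])"
```

```text
clock: 1.82
position: [0.6166, -0.209, 0.3423]
ee_rot: [0.996, -0.087, -0.0, 0.0]
ft_force: [0.6, 0.1, -0.1]
grip_width: 1.002
grasp_force: 0.0
[ 0.61651823 -0.20907191  0.3424645 ] 1.8667
```

View pics/w1.png

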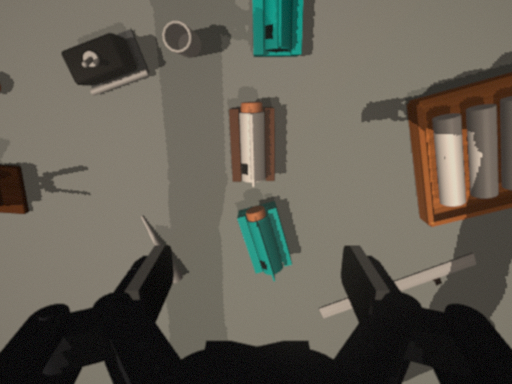

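```bash
python3 - <<'E'
from h import *
w=load('w1')['frame'];t=load('t0')['frame']
a=cv2.resize(w[92:192,215:290],(450,600),interpolation=2);b=cv2.resize(t[150:220,325:365],(343,600),interpolation=2)
cv2.imwrite('pics/crop2.png',np.clip(np.hstack([a,b])[:,:,::-1]*1.4,0,255).astype('uint8'))
E
```

```text
(no output)
```

View pics/crop2.png

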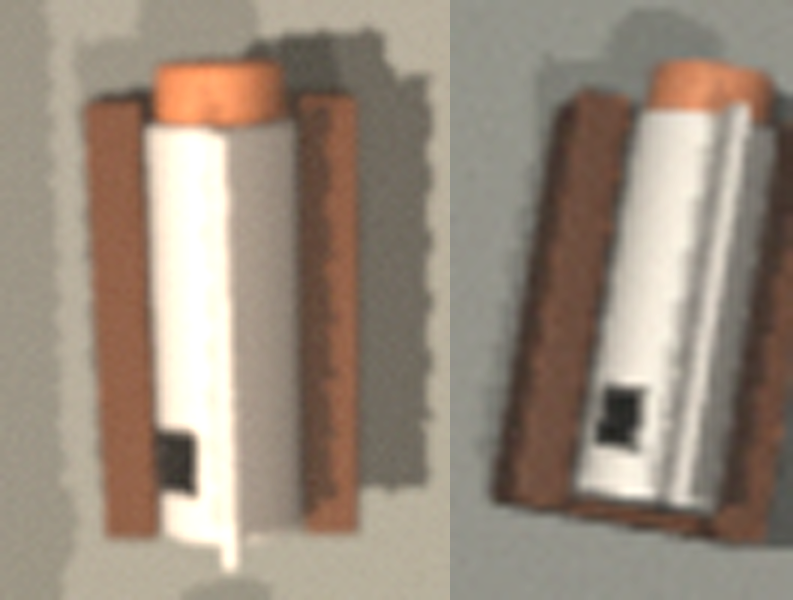

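```bash
python3 -m inch '[{"slide":[-0.01,0.36,0.0],"yaw":1.52},{"slide":[-0.01,0.36,0.0],"yaw":1.52},{"slide":[-0.01,0.36,0.0],"yaw":1.52},{"slide":[-0.01,0.36,0.0],"yaw":1.52},{"slide":[-0.01,0.36,0.0],"yaw":1.52},{"slide":[-0.01,0.36,0.0],"yaw":1.52},{"slide":[-0.01,0.36,0.0],"yaw":1.52},{"slide":[-0.01,0.36,0.0],"yaw":1.52},{"slide":[-0.01,0.36,0.0],"yaw":1.52},{"slide":[-0.01,0.36,0.0],"yaw":1.52},{"slide":[-0.01,0.36,0.0],"yaw":1.52},{"slide":[-0.01,0.36,0.0],"yaw":1.52},{"slide":[-0.01,0.36,0.0],"yaw":1.52},{"slide":[-0.01,0.36,0.0],"yaw":1.52},{"slide":[-0.01,0.36,0.0],"yaw":1.52}]'; python3 -c "
from h import *
w=snap('wrist','w2');print(get_obs()['position'],get_obs()['clock'],get_obs()['joint_pos'])
cv2.imwrite('pics/w2b.png',cv2.resize(np.clip(w['frame'][:300,100:420,::-1]*1.6,0,255).astype('uint8'),(640,600)))"
```

```text
clock: 3.12
position: [0.6074, 0.1517, 0.3424]
ee_rot: [0.783, 0.622, 0.0, 0.0]
ft_force: [0.5, -0.6, 0.4]
grip_width: 1.001
grasp_force: 0.0
[0.60733314 0.15191119 0.34245021] 3.1667 [ 0.19176622  0.38640574 -0.71244013  1.25814433  0.24926129  1.58415746
 -0.70704794]
```

View pics/w2b.png

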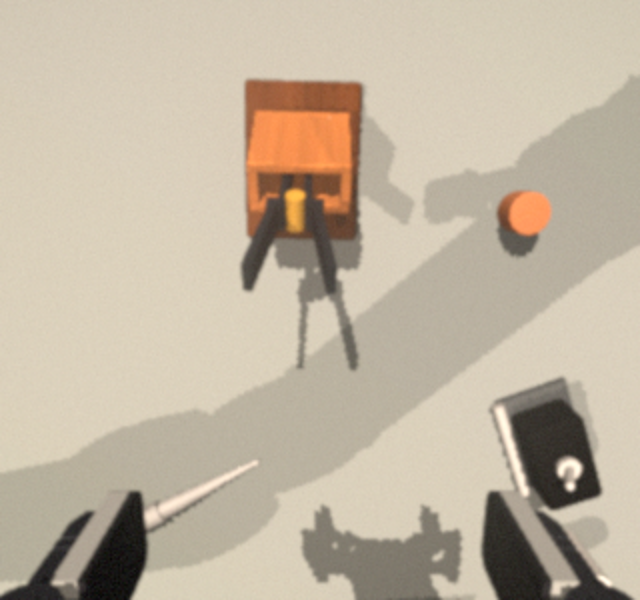

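```bash
python3 - <<'E'
from h import *
np.set_printoptions(precision=4,suppress=True)
t=load('t0');s=load('s0');w1=load('w1');w2=load('w2')
T=lambda X,Y:(325+(X-450)/8.57,150+Y/8.57);W=lambda X,Y:(215+X/6,92+Y/6);V=lambda X,Y:(100+X/2,Y/2);S=lambda X,Y:(105+X/2.857,215+(Y-300)/2.857)
print('seam',two(t,T(742,105),w1,W(225,128)),two(t,T(683,505),w1,W(230,568)))
P=[plane(w1,*W(225,128),.075),plane(w1,*W(230,568),.075)];print(P,np.linalg.norm(P[0]-P[1]))
P=[plane(t,*T(742,105),.075),plane(t,*T(683,505),.075)];print(P,np.linalg.norm(P[0]-P[1]))
print('handles',two(w2,V(331,289),s,S(205,315)),two(w2,V(247,286),s,S(237,365)))
for z in(.155,.16,.165):print(plane(w2,*V(331,289),z),plane(w2,*V(247,286),z),plane(s,*S(205,315),z),plane(s,*S(237,365),z))
q=[plane(w2,*V(*p),.09) for p in [(253,165),(351,165),(351,212),(250,214)]];print('rim',*q)
q=[plane(w2,*V(*p),.008) for p in [(246,80),(361,83),(356,240)]];print('base',*q)
E
```

```text
seam (array([ 0.6661, -0.212 ,  0.0726]), np.float64(0.001711191560016905)) (array([ 0.5667, -0.1959,  0.0788]), np.float64(5.493662875654395e-05))
[array([ 0.6656, -0.2126,  0.075 ]), array([ 0.5654, -0.1956,  0.075 ])] 0.10158001965758785
[array([ 0.6664, -0.2108,  0.075 ]), array([ 0.5667, -0.1968,  0.075 ])] 0.10064444887850073
handles (array([0.6211, 0.1773, 0.1584]), np.float64(0.00715764765233248)) (array([0.5771, 0.1882, 0.1561]), np.float64(0.006017570820663576))
[0.62   0.1732 0.155 ] [0.576  0.1851 0.155 ] [0.6241 0.1796 0.155 ] [0.5782 0.1908 0.155 ]
[0.6201 0.1741 0.16  ] [0.5768 0.1858 0.16  ] [0.6203 0.1816 0.16  ] [0.5749 0.1927 0.16  ]
[0.6202 0.175  0.165 ] [0.5775 0.1866 0.165 ] [0.6166 0.1836 0.165 ] [0.5715 0.1947 0.165 ]
rim [0.5893 0.2466 0.09  ] [0.6478 0.233  0.09  ] [0.642  0.2058 0.09  ] [0.58  0.219 0.09 ]
base [0.5918 0.3061 0.008 ] [0.6712 0.2856 0.008 ] [0.6453 0.179  0.008 ]
```

```bash
python3 -m inch '[{"slide":[-0.007,0.044,-0.04],"yaw":-0.015},{"slide":[-0.007,0.044,-0.04],"yaw":-0.015},{"slide":[-0.007,0.044,-0.07],"yaw":-0.015},{"slide":[-0.007,0.044,-0.1],"yaw":-0.015},{"slide":[-0.007,0.044,-0.1],"yaw":-0.015}]'; python3 -c "
from h import *
w=snap('wrist','w3');print(get_obs()['position'])
print([proj(w,p) for p in [(.6005,.196,.1455),(.577,.193,.161),(.62,.1816,.161)]])"
```

```text
clock: 3.58
position: [0.5981, 0.1953, 0.2366]
ee_rot: [0.787, 0.617, -0.004, -0.001]
ft_force: [-0.8, -0.7, -0.8]
grip_width: 0.998
grasp_force: 0.0
[0.59910732 0.19544252 0.23992981]
[(np.float64(262.68343678969467), np.float64(193.59496189437763)), (np.float64(233.79866311867224), np.float64(211.0105465218235)), (np.float64(292.2434041627261), np.float64(212.1718658562426))]
```

View pics/w3.png

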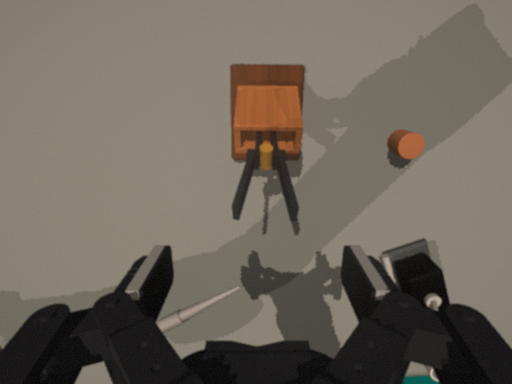

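```bash
python3 -m inch '[{"slide":[0.002,-0.003,-0.02]},{"slide":[0.002,-0.003,-0.04]},{"slide":[0.002,-0.003,-0.06]},{"slide":[0.002,-0.003,-0.08]},{"slide":[0.002,-0.003,-0.095]},{"slide":[0.002,-0.003,-0.104]},{"slide":[0.002,-0.003,-0.104]},{"slide":[0.002,-0.003,-0.104]}]' && python3 -m inch '[{"slide":[0,0,0]},{"slide":[0,0,0]},{"slide":[0,0,0]},{"slide":[0,0,0]},{"slide":[0,0,0]},{"slide":[0,0,0]},{"slide":[0,0,0]},{"slide":[0,0,0]},{"slide":[0,0,0]},{"slide":[0,0,0]},{"slide":[0,0,0]},{"slide":[0,0,0]}]' 255 25; python3 -c "
from h import *
w=snap('wrist','w4');s=snap('side','s4')
A=np.hstack([cv2.resize(w['frame'],(400,300)),cv2.resize(s['frame'][180:330,100:300],(400,300),interpolation=2)])
cv2.imwrite('pics/c4.png',np.clip(A[:,:,::-1]*1.4,0,255).astype('uint8'))"
```

```text
invalid input
```

View pics/c4.png

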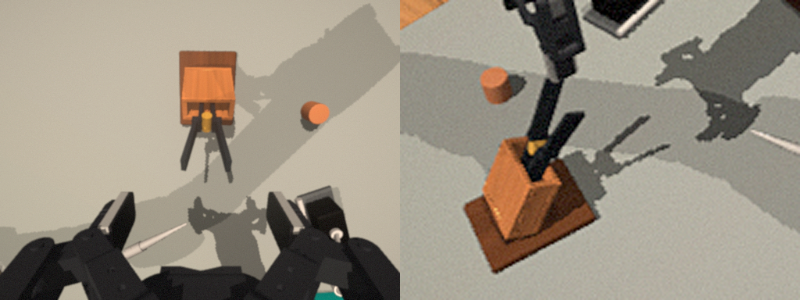

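```bash
python3 -m inch '[{"slide":[0.002,-0.003,-0.02],"yaw":0},{"slide":[0.002,-0.003,-0.04],"yaw":0},{"slide":[0.002,-0.003,-0.06],"yaw":0},{"slide":[0.002,-0.003,-0.08],"yaw":0},{"slide":[0.002,-0.003,-0.095],"yaw":0},{"slide":[0.002,-0.003,-0.104],"yaw":0},{"slide":[0.002,-0.003,-0.104],"yaw":0},{"slide":[0.002,-0.003,-0.104],"yaw":0}]' && python3 -m inch '[{"slide":[0,0,0],"yaw":0},{"slide":[0,0,0],"yaw":0},{"slide":[0,0,0],"yaw":0},{"slide":[0,0,0],"yaw":0},{"slide":[0,0,0],"yaw":0},{"slide":[0,0,0],"yaw":0},{"slide":[0,0,0],"yaw":0},{"slide":[0,0,0],"yaw":0},{"slide":[0,0,0],"yaw":0},{"slide":[0,0,0],"yaw":0},{"slide":[0,0,0],"yaw":0},{"slide":[0,0,0],"yaw":0}]' 255 25
```

```text
clock: 4.4
position: [0.603, 0.1938, 0.1399]
ee_rot: [0.786, 0.618, 0.001, 0.0]
ft_force: [0.3, -0.3, 1.1]
grip_width: 0.997
grasp_force: 0.0
clock: 5.4
position: [0.6041, 0.1931, 0.1403]
ee_rot: [0.786, 0.618, 0.002, 0.001]
ft_force: [2.5, -2.0, 6.9]
grip_width: 0.328
grasp_force: 24.0
```

```bash
python3 -m inch '[{"slide":[-0.001,-0.005,0.009],"yaw":0},{"slide":[-0.002,-0.010,0.017],"yaw":0},{"slide":[-0.004,-0.015,0.026],"yaw":0},{"slide":[-0.005,-0.019,0.035],"yaw":0},{"slide":[-0.006,-0.024,0.043],"yaw":0},{"slide":[-0.007,-0.029,0.052],"yaw":0},{"slide":[-0.008,-0.034,0.061],"yaw":0},{"slide":[-0.010,-0.039,0.069],"yaw":0},{"slide":[-0.011,-0.044,0.078],"yaw":0},{"slide":[-0.012,-0.049,0.087],"yaw":0},{"slide":[-0.012,-0.049,0.12],"yaw":0},{"slide":[-0.012,-0.049,0.14],"yaw":0},{"slide":[-0.012,-0.049,0.14],"yaw":0},{"slide":[-0.012,-0.049,0.14],"yaw":0}]'; python3 -c "
from h import *
w=snap('wrist','w5');s=snap('side','s5');t=snap('top','t5');print(get_obs()['position'])
A=np.vstack([np.hstack([cv2.resize(w['frame'],(400,300)),cv2.resize(s['frame'][100:310,60:340],(400,300),interpolation=2)])])
cv2.imwrite('pics/c5.png',np.clip(A[:,:,::-1]*1.4,0,255).astype('uint8'))
# dark-mask of the clamp in the wrist view: compare with earlier
"
```

```text
clock: 6.57
position: [0.5905, 0.1445, 0.2797]
ee_rot: [0.786, 0.618, 0.001, 0.001]
ft_force: [0.6, -0.9, -1.6]
grip_width: 0.321
grasp_force: 25.3
[0.5897633  0.14418668 0.27722268]
```

View pics/c5.png

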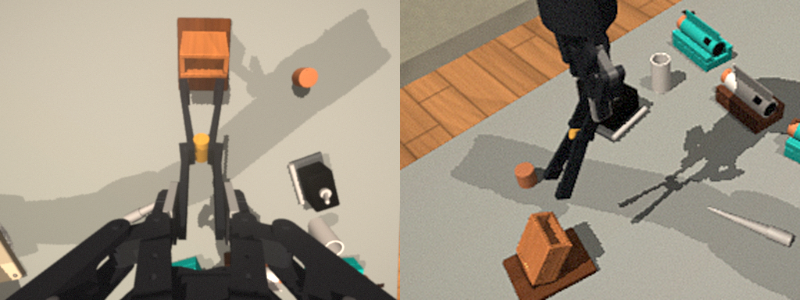

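```bash
cat > k.py <<'E'
from h import *
from scipy.spatial.transform import Rotation as Ro
np.set_printoptions(precision=4,suppress=True)
def brass(f,show=True):
    c=load(f);h=cv2.cvtColor(c['frame'],cv2.COLOR_RGB2HSV)
    m=cv2.inRange(h,(18,130,60),(30,255,255));m[:, :200]=0;m[:,320:]=0
    n,l,st,ce=cv2.connectedComponentsWithStats(m)
    i=1+np.argmax(st[1:,4]);return c,ce[i],st[i]
def inplane(c,px,o):
    """hit of a ray on the clamp's mid plane (tool x-z plane), tool coords relative to grasp point"""
    R=Ro.from_quat(o['ee_rot']).as_matrix();g=o['position']-0.008*R[:,2]
    a,d=ray(c,*px);a=R.T@(a-g);d=R.T@d;return a-d*a[1]/d[1] if abs(d[1])>.3 else (a,d)
E
python3 - <<'E'
from k import *
o=get_obs();c,b,st=brass('w5');print('brass',b,st)
R=Ro.from_quat(o['ee_rot']).as_matrix();g=o['position']-0.008*R[:,2]
print('tool x',np.degrees(np.arctan2(R[1,0],R[0,0])),R[:,2])
for n,px,L in(('brass',b,.045),('tip',(259,107),.129),('tip',(259,107),.132)):
    a,d=ray(c,*px);a=R.T@(a-g);d=R.T@d
    for t in np.roots([1,2*a@d,a@a-L*L]):
        p=a+d*np.real(t);print(n,p,np.degrees(np.arctan2(p[0],p[2])),np.imag(t))
E
```

```text
brass [257.2471 179.1059] [248 171  20  19 170]
tool x 76.36580328599791 [-0.0018 -0.0006 -1.    ]
brass [ 0.0354 -0.0009  0.0278] 51.811008314732334 0.0
brass [ 0.0448 -0.0011 -0.0035] 94.50307547394452 0.0
tip [0.0687 0.0008 0.1092] 32.200734889595 0.0
tip [ 0.0806 -0.0013 -0.1007] 141.3543385007991 0.0
tip [0.0685 0.0008 0.1128] 31.279816311851675 0.0
tip [ 0.0808 -0.0014 -0.1044] 142.27532333901513 0.0
```

```bash
python3 -m inch '[{"slide":[0.0,-0.02,0],"yaw":0.04},{"slide":[0.001,-0.05,0],"yaw":0.083},{"slide":[0.001,-0.085,0],"yaw":0.083},{"slide":[0.002,-0.12,0],"yaw":0.083},{"slide":[0.002,-0.155,0],"yaw":0.083},{"slide":[0.003,-0.19,0],"yaw":0.083},{"slide":[0.003,-0.225,0],"yaw":0.083},{"slide":[0.004,-0.26,0],"yaw":0.083},{"slide":[0.004,-0.295,0],"yaw":0.083},{"slide":[0.005,-0.33,0],"yaw":0.083},{"slide":[0.005,-0.365,0],"yaw":0.083},{"slide":[0.006,-0.40,0],"yaw":0.083},{"slide":[0.006,-0.435,0],"yaw":0.083},{"slide":[0.006,-0.46,0],"yaw":0.083},{"slide":[0.006,-0.477,0],"yaw":0.083},{"slide":[0.006,-0.477,-0.03],"yaw":0.083},{"slide":[0.006,-0.477,-0.07],"yaw":0.083},{"slide":[0.006,-0.477,-0.1],"yaw":0.083},{"slide":[0.006,-0.477,-0.11],"yaw":0.083},{"slide":[0.006,-0.477,-0.11],"yaw":0.083}]'; python3 - <<'E'
from k import *
w=snap('wrist','w6');s=snap('side','s6');snap('top','t6');o=get_obs();print(o['position'])
c,b,st=brass('w6');print(b,st)
# brightness along columns of each jaw to find the tip ends
g=cv2.cvtColor(w['frame'],cv2.COLOR_RGB2GRAY);m=(g<45).astype('uint8')
R=Ro.from_quat(o['ee_rot']).as_matrix();G=o['position']-0.008*R[:,2]
print('tool x deg',np.degrees(np.arctan2(R[1,0],R[0,0])))
for r in range(80,200,6):print(r,''.join('#' if v<35 else '+' if v<60 else '.' for v in g[r,200:320:2]))
E
```

```text
clock: 8.38
position: [0.5943, -0.3317, 0.1645]
ee_rot: [0.76, 0.65, -0.001, -0.003]
ft_force: [0.6, 0.1, -1.2]
grip_width: 0.323
grasp_force: 25.3
[ 0.5973 -0.3327  0.1706]
[255.7905 181.5238] [249 173  15  21 105]
tool x deg 81.12515979601343
80 ........................+.................+........+..+.....
86 ............................................................
92 ..........................................................+.
98 ............................................................
104 ...............+++++...................++++.................
110 ...............++++++.................+++++.................
116 ................+++++................++++++.................
122 ................+++++................++++++.................
128 .................++++................+++++..................
134 .................++++.................++++..................
140 .................++++.................+++...................
146 ..................+++................++++...................
152 ..................++++...............++++...................
158 ...................++++.............++++....................
164 ...................++++............+++++....................
170 ....................+++............++++.....................
176 ....................+++............+++......................
182 ....................++++..........++++......................
188 ................+++++++++.........+++++++++.................
194 ................+++++++++........+++++++++..................
```

```bash
python3 -m inch '[{"slide":[0,0,-0.02],"yaw":0},{"slide":[0,0,-0.035],"yaw":0},{"slide":[0,0,-0.046],"yaw":0},{"slide":[0,0,-0.046],"yaw":0},{"slide":[0,0,-0.046],"yaw":0},{"slide":[0.001,0.01,-0.046],"yaw":0},{"slide":[0.002,0.015,-0.046],"yaw":0},{"slide":[0.002,0.015,-0.046],"yaw":0},{"slide":[0.002,0.015,-0.046],"yaw":0}]'; cat > tip.py <<'E'
from k import *
import sys
f=sys.argv[1]
w=snap('wrist',f);o=get_obs()
g=cv2.cvtColor(w['frame'],cv2.COLOR_RGB2GRAY)
R=Ro.from_quat(o['ee_rot']).as_matrix();G=o['position']-0.008*R[:,2]
print(o['position'],o['ft_force'],o['grip_width'],'yaw',np.degrees(np.arctan2(R[1,0],R[0,0])))
c,b,st=brass(f);print('brass',b,st)
for r in range(60,260,6):print(r,''.join('#' if v<35 else '+' if v<60 else '.' for v in g[r,200:320:2]))
for T in range(-10,41,10):
    t=np.radians(T);P=G+R@(.129*np.array([np.sin(t),0,np.cos(t)])+.009*np.array([np.cos(t),0,-np.sin(t)])*1);print('front tip row at',T,proj(w,P), 'tip ctr z',(G+R@(.129*np.array([np.sin(t),0,np.cos(t)])))[2])
E
python3 tip.py w7
```

```text
clock: 9.28
position: [0.5989, -0.3166, 0.1232]
ee_rot: [0.759, 0.651, 0.0, 0.0]
ft_force: [-0.4, -0.3, -0.1]
grip_width: 0.325
grasp_force: 25.3
[ 0.5986 -0.3172  0.1229] [-0.6273  0.1304 -1.5019] 0.3260653513114538 yaw 81.15283370237658
brass [256.7718 179.5369] [248 172  20  20 149]
60 ............................................................
66 ++++++++++++++++++++++++++++++++++++++++++++++++++++++++++++
72 ++++++++++++++++++++++++++++++++++++++++++++++++++++++++++++
78 +........+++++......+++.......++++.+.....++++++......+++++..
84 ............................................................
90 ............................................................
96 ............................................................
102 ..............++++++..................++++++................
108 ...............++++++................+++++++................
114 ...............+++++++...............++++++.................
120 ................++++++...............++++++.................
126 ................++++++...............+++++..................
132 .................+++++..............
[... 1379 characters left out ...]
...++++...
front tip row at -10 (np.float64(258.74053847790253), np.float64(199.2320487941068)) tip ctr z 0.003910565096694102
front tip row at 0 (np.float64(258.7982430153748), np.float64(175.41578358119858)) tip ctr z 0.0019419121076915957
front tip row at 10 (np.float64(258.8875072527527), np.float64(151.5589403265285)) tip ctr z 0.0038928572849692977
front tip row at 20 (np.float64(259.0133889532424), np.float64(127.39966790893973)) tip ctr z 0.009704122146541469
front tip row at 30 (np.float64(259.1836566958261), np.float64(102.68301749264467)) tip ctr z 0.01919913435023117
front tip row at 40 (np.float64(259.40987026751543), np.float64(77.16268581505177)) tip ctr z 0.032089392754937315
```

```bash
python3 -m inch '[{"slide":[0.001,0.005,0],"yaw":0},{"slide":[0.001,0.010,0.001],"yaw":0},{"slide":[0.002,0.015,0.003],"yaw":0},{"slide":[0.003,0.020,0.006],"yaw":0},{"slide":[0.004,0.025,0.009],"yaw":0},{"slide":[0.005,0.030,0.012],"yaw":0},{"slide":[0.005,0.035,0.014],"yaw":0},{"slide":[0.006,0.040,0.016],"yaw":0},{"slide":[0.007,0.045,0.017],"yaw":0},{"slide":[0.007,0.045,0.017],"yaw":0}]'; python3 tip.py w8; python3 -c "
from h import *
w=load('w7')
for r in(66,72,78,80):print(r,plane(w,258,r,0),plane(w,258,r,.035))"
```

```text
clock: 10.17
position: [0.6057, -0.2711, 0.14]
ee_rot: [0.759, 0.651, 0.0, 0.0]
ft_force: [-0.7, -1.5, 0.9]
grip_width: 0.323
grasp_force: 25.3
[ 0.6056 -0.2716  0.1397] [-0.1539 -0.2572 -0.7106] 0.3276683182818989 yaw 81.175169324568
brass [256.6129 213.172 ] [250 198  14  31 186]
60 ............................................................
66 ............................................................
72 ............................................................
78 ...........................................................+
84 ....++++++++++..............................................
90 ....++++++++++..............................................
96 ............................................................
102 ............................................................
108 ............................................................
114 ............................................................
120 ............................................................
126 ............................................................
132 ++++++++++++++++++++++++++++++++++++++++
[... 1688 characters left out ...]
184481345)) tip ctr z 0.02067706154225671
front tip row at 20 (np.float64(259.19881488462715), np.float64(126.97538349575302)) tip ctr z 0.02650481051082358
front tip row at 30 (np.float64(259.3671698388213), np.float64(102.22378936244144)) tip ctr z 0.03601529035354692
front tip row at 40 (np.float64(259.59387526700226), np.float64(76.65725471221128)) tip ctr z 0.04891952995294059
66 [ 0.61310901 -0.21890955  0.        ] [ 0.61260328 -0.22117299  0.035     ]
72 [ 0.61242851 -0.22332765  0.        ] [ 0.61201627 -0.22498419  0.035     ]
78 [ 0.61173973 -0.22779956  0.        ] [ 0.6114221  -0.22884181  0.035     ]
80 [ 0.61150827 -0.22930233  0.        ] [ 0.61122243 -0.23013815  0.035     ]
```

```bash
python3 -m inch '[{"slide":[0.001,0.005,0.001],"yaw":0},{"slide":[0.001,0.010,0.002],"yaw":0},{"slide":[0.002,0.015,0.003],"yaw":0},{"slide":[0.003,0.020,0.003],"yaw":0},{"slide":[0.003,0.023,0.003],"yaw":0},{"slide":[0.004,0.025,0.003],"yaw":0},{"slide":[0.004,0.025,0.003],"yaw":0},{"slide":[0.004,0.025,0.003],"yaw":0}]'; python3 tip.py w9 |grep -v '^6\|^7\|^8\|^9'
```

```text
clock: 10.88
position: [0.6092, -0.2469, 0.1421]
ee_rot: [0.76, 0.65, 0.0, -0.0]
ft_force: [0.5, -0.7, -1.9]
grip_width: 0.323
grasp_force: 25.5
[ 0.6092 -0.247   0.142 ] [ 0.6631 -1.2344 -0.4263] 0.32135911082823426 yaw 81.133198841186
brass [256.7956 226.8029] [250 207  16  36 274]
102 ............................................................
108 ............................................................
114 ............................................................
120 .....+++++++++..............................................
126 .....++++++++++.............................................
132 ............................................................
138 ............................................................
144 ............................................................
150 ............................................................
156 ............................................................
162 ++++++++++++++++++++++++++++++++++++++++++++++++++++++++++++
168 .................................+......++++.....++.+.....++
174 ...............................
[... 928 characters left out ...]
...+++++...
front tip row at -10 (np.float64(259.00927623042554), np.float64(198.57119854923218)) tip ctr z 0.022989182857141938
front tip row at 0 (np.float64(259.05497953778877), np.float64(174.701628343551)) tip ctr z 0.02104745635147201
front tip row at 10 (np.float64(259.13396684655055), np.float64(150.77763794160964)) tip ctr z 0.023025327956787578
front tip row at 20 (np.float64(259.25142571343906), np.float64(126.53322435463735)) tip ctr z 0.028862701045212366
front tip row at 30 (np.float64(259.4154214630406), np.float64(101.70768539673577)) tip ctr z 0.03838220998930794
front tip row at 40 (np.float64(259.63804839860717), np.float64(76.04655180501123)) tip ctr z 0.05129460932691192
```

```bash
python3 -m inch '[{"slide":[-0.003,-0.02,0.0],"yaw":0},{"slide":[-0.003,-0.03,0.03],"yaw":0},{"slide":[-0.003,-0.03,0.06],"yaw":0},{"slide":[0,-0.02,0.09],"yaw":-0.1},{"slide":[0.005,0,0.1],"yaw":-0.2},{"slide":[0.01,0.01,0.1],"yaw":-0.32},{"slide":[0.02,0.02,0.1],"yaw":-0.44},{"slide":[0.0315,0.039,0.1],"yaw":-0.56},{"slide":[0.0315,0.039,0.1],"yaw":-0.68},{"slide":[0.0315,0.039,0.1],"yaw":-0.8},{"slide":[0.0315,0.039,0.1],"yaw":-0.92},{"slide":[0.0315,0.039,0.1],"yaw":-1.04},{"slide":[0.0315,0.039,0.1],"yaw":-1.16},{"slide":[0.0315,0.039,0.1],"yaw":-1.28},{"slide":[0.0315,0.039,0.1],"yaw":-1.4},{"slide":[0.0315,0.039,0.1],"yaw":-1.5},{"slide":[0.0315,0.039,0.1],"yaw":-1.571},{"slide":[0.0315,0.039,0.1],"yaw":-1.571},{"slide":[0.0315,0.039,0.1],"yaw":-1.571},{"slide":[0.0315,0.039,0.1],"yaw":-1.571}]'; python3 - <<'E'
from k import *
w=snap('wrist','w10');s=snap('side','s10');t=snap('top','t10');o=get_obs()
R=Ro.from_quat(o['ee_rot']).as_matrix();G=o['position']-0.008*R[:,2]
print(o['position'],np.degrees(np.arctan2(R[1,0],R[0,0])))
c,b,st=brass('w10');print('brass',b)
gw=cv2.cvtColor(w['frame'],cv2.COLOR_RGB2GRAY);gs=cv2.cvtColor(s['frame'],cv2.COLOR_RGB2GRAY)
ch=lambda row:''.join('#' if v<35 else '+' if v<60 else '.' if v<130 else 'o' for v in row)
for r in range(80,246,5):print(r,ch(gw[r,200:320:2]))
P=[G+R@np.array([0,y,.129]) for y in(-.0185,.0185)];print('side tips',[proj(s,p) for p in P],'seam',[proj(s,p) for p in((.6658,-.2117,.075),(.566,-.1962,.075))], 'wrist seam',[proj(w,p) for p in((.6658,-.2117,.075),(.6407,-.2078,.075),(.566,-.1962,.075))])
u,v=map(int,proj(s,G+R@np.array([0,0,.129])))
print(u,v)
for r in range(v-30,v+40,2):print(r,ch(gs[r,u-40:u+40]))
E
```

```text
clock: 12.6
position: [0.6407, -0.2081, 0.242]
ee_rot: [0.997, -0.076, -0.0, -0.0]
ft_force: [0.3, -0.3, -1.4]
grip_width: 0.321
grasp_force: 25.5
[ 0.6407 -0.2084  0.2422] -8.81996299630218
brass [257.3772 234.1579]
80 ..............ooo.........oooooooooooooooooooooooooooooooooo
85 ........................oooooooooooooooooooooooooooooooooooo
90 ........................oooooooooooooooooooooooooooooooooooo
95 ..........................oooooooooooooooooooooooooooooooooo
100 ............................oooooooooooooooooooooooooooooooo
105 ................ooooooo.......oooooooooooooooooooooooooooooo
110 .................ooo...........ooooooooooooooooooooooooooooo
115 ................oooo............oooooooooooooooooooooooooooo
120 .................oo.............o............ooooooooooooooo
125 ..............................................oooooooooooooo
130 .........................o........................oooooooooo
135 ...............+....+.ooooooo......++.............oooooo....
140 ......................ooooooo.......+.......................
145 ....................oooooooo.o........
[... 4088 characters left out ...]
....................
158 ............................oooooooooooooo.......oo..+..........................
160 .....................+++++....oooooooooooooo.......oooo.........................
162 .....................++++++++....oooooooooooooo.......ooo.......................
164 ....................+##++++++++....oooooooooooooo.......oooo....................
166 ....................+#####++++++++....oooooooooooooo............................
168 ....................+###++###+++++++....ooooooo.##.oooo.....++..................
170 ....................+#####+++##++++++++...ooo.######+oooo...o..+................
172 .......................#####++++#++++++++....oo..##ooooooo.###..+++.............
```

```bash
python3 - <<'E'
from h import *
w=load('w10');g=cv2.cvtColor(w['frame'],cv2.COLOR_RGB2GRAY)
for r in(150,160,170,180,190):print(r,g[r,236:288])
w=load('w1');g=cv2.cvtColor(w['frame'],cv2.COLOR_RGB2GRAY)
for r in(120,140,160,175,185,187,190):print(r,g[r,238:268])
w=load('t0');g=cv2.cvtColor(w['frame'],cv2.COLOR_RGB2GRAY)
for r in(170,180,190,200):print(r,g[r,335:370])
E
```

```text
150 [ 92  89  82  94 145 179 194 202 208 215 219 223 227 229 231 232 222 218
 224 224 202 160 140 136 133 125 123 111 108 114 116 114 111 107 100  75
  62  66  68  67  64  70  81  86  78  68  66  68  78  88  88  89]
160 [ 91  90  83  90 142 178 196 201 210 217 220 224 228 230 232 231 221 216
 224 226 202 161 141 134 135 132 127 126 123 121 118 116 113 107  91  71
  64  65  67  68  70  80  90  86  86  87  88  81  82  87  86  90]
170 [ 71  70  67  65  90 137 181 203 212 217 221 224 228 231 232 230 221 216
 223 224 205 163 138 133 133 130 125 124 123 119 117 114 110 105  88  69
  57  55  56  55  57  66  67  71  70  73  80  82  84  87  87  87]
180 [ 47  48  46  49  49  54  71 127 187 214 222 225 228 231 232 229 217 214
 223 225 198 156 138 134 131 130 127 126 122 120 115 114 112 100  77  57
  48  46  49  47  47  46  45  46  47  54  68  83  88  89  89  88]
190 [ 50  47  48  49  48  47  55 108 181 214 222 224 227 228 231 229 218 217
 226 226 199 153 135 133 131 128 127 125 122 119 114 113 109  98  71  50
  45  45  41  46  45  46  44  45  55  75  79  83  88  86  88  87]
120 [ 70 101 144 168
[... 756 characters left out ...]
26 125 127 128 125 119 115 112 110 106 108 108 107 108 107 106
 107 108 107 110 119 125 126 124 127 126 127 125]
170 [ 78  48  44  51  61  61  62  59  60  59  75 114 133 146 154 161 167 170
 167 140 110 115 146 137  93  85  80  60  44  41  46  57  58  61  61]
180 [ 43  50  65  61  63  60  60  56  60 102 131 144 153 162 166 172 164 143
 113 101 134 151 104  85  85  75  46  44  49  61  59  58  57  64  63]
190 [ 56  62  61  61  61  56  54  85 126 141 151 162 167 172 168 153 135 101
 123 154 122  91  84  73  51  42  50  59  59  58  58  62  63  61  62]
200 [ 64  62  65  62  62  77 100  47  27  29  39  80 142 169 143 114 110 141
 149  95  83  77  61  43  41  51  59  63  69  64  63  59  61  79  99]
```

```bash
python3 -m inch '[{"slide":[0,0.0015,0],"yaw":0},{"slide":[0,0.0015,-0.02],"yaw":0},{"slide":[0,0.0015,-0.035],"yaw":0},{"slide":[0,0.0015,-0.048],"yaw":0},{"slide":[0,0.0015,-0.056],"yaw":0},{"slide":[0,0.0015,-0.061],"yaw":0},{"slide":[0,0.0015,-0.062],"yaw":0},{"slide":[0,0.0015,-0.062],"yaw":0},{"slide":[0,0.0015,-0.062],"yaw":0},{"slide":[0,0.0015,-0.062],"yaw":0}]'; python3 - <<'E'
from k import *
w=snap('wrist','w11');s=snap('side','s11');o=get_obs()
R=Ro.from_quat(o['ee_rot']).as_matrix();G=o['position']-0.008*R[:,2]
gw=cv2.cvtColor(w['frame'],cv2.COLOR_RGB2GRAY);gs=cv2.cvtColor(s['frame'],cv2.COLOR_RGB2GRAY)
ch=lambda row:''.join('#' if v<35 else '+' if v<60 else '.' if v<130 else 'o' for v in row)
for r in(178,186,194,202):print(r,gw[r,230:290])
print([proj(s,G+R@np.array([x,y,.129])) for x,y in((-.009,.0185),(-.009,-.0185),(.009,.0185))])
for r in range(140,176,2):print(r,ch(gs[r,270:340]))
E
```

```text
clock: 13.58
position: [0.6412, -0.207, 0.1812]
ee_rot: [0.997, -0.078, 0.001, 0.0]
ft_force: [1.4, 0.2, -0.5]
grip_width: 0.323
grasp_force: 25.5
178 [ 86  88  70  50  44  41  46  44  45  44  41  49  55  78 102 113 118 119
 122 123 121 123 111 108 132 139 125 115 128 136 139 136 134 131 125 111
  97  93  94  88  70  47  39  42  40  40  40  37  40  42  40  50  61  65
  65  66  64  65  66  68]
186 [ 86  89  72  54  49  47  44  44  42  42  41  45  50  72  99 114 116 119
 120 123 124 116 103 102 122 140 143 142 141 137 137 135 133 131 128 125
 123 123 120 109  80  46  41  41  41  40  40  39  39  37  38  57  80  90
  92  91  90  91  86  82]
194 [ 88  92  88  74  59  46  48  47  43  42  43  40  43  88 165 213 226 228
 231 234 231 222 214 205 176 151 145 140 138 138 138 135 132 132 128 125
 124 124 116 101  67  43  37  39  40  41  42  39  38  42  53  63  71  81
  91  89  90  88  83  85]
202 [ 91  91  90  90  87  71  54  45  48  48  43  40  43  39  41  71 147 210
 230 233 232 231 219 211 221 229 229 218 176 142 135 132 131 130 127 125
 119  94  62  40  40  40  38  39  38  40  38  42  48  60
[... 886 characters left out ...]
.........................
158 ..................oo.######+ooooo.......oo..+..++.....................
160 ............++++++....o.##.oooooooo.......ooo.........................
162 ............#++#++++.....ooooooooooooo.......ooo......................
164 ...........+##++++++++....ooooooooooooooo......oooo...................
166 ...........+++###++++++++...ooooooooooooooo...........................
168 ...........+###++##++++++++....ooooooo.#+.oooo.....++.................
170 ...........+###+#+++#+++++++++...ooo.######+oooo...o..+...............
172 ..............#####++####+++++++....oo..##ooooooo.###..+++............
174 ................+##++#++##+++++++++...ooooooooo.#####+++++#...........
```

```bash
python3 -m inch '[{"slide":[0,0,0.0015],"yaw":0},{"slide":[0,0,0.0015],"yaw":0},{"slide":[0,0,0.0015],"yaw":0}]' && python3 -m inch '[{"slide":[0,0,0],"yaw":0},{"slide":[0,0,0],"yaw":0},{"slide":[0,0,0],"yaw":0},{"slide":[0,0,0],"yaw":0},{"slide":[0,0,0],"yaw":0},{"slide":[0,0,0],"yaw":0},{"slide":[0,0,0],"yaw":0},{"slide":[0,0,0],"yaw":0},{"slide":[0,0,0],"yaw":0},{"slide":[0,0,0],"yaw":0}]' 0; python3 - <<'E'
from k import *
w=snap('wrist','w12');s=snap('side','s12');o=get_obs()
R=Ro.from_quat(o['ee_rot']).as_matrix();G=o['position']-0.008*R[:,2]
gw=cv2.cvtColor(w['frame'],cv2.COLOR_RGB2GRAY);gs=cv2.cvtColor(s['frame'],cv2.COLOR_RGB2GRAY)
ch=lambda row:''.join('#' if v<35 else '+' if v<60 else '.' if v<130 else 'o' for v in row)
for r in range(140,270,6):print(r,ch(gw[r,200:320:2]))
for z in(.057,.061,.066):print('near lower corner',z,[proj(s,np.array([*(G+R@np.array([-.009,y,.129]))[:2],z])) for y in(-.0115,.0115)])
for r in range(84,176,2):print(r,ch(gs[r,265:345]))
E
```

```text
clock: 13.93
position: [0.6409, -0.207, 0.1822]
ee_rot: [0.997, -0.078, 0.0, 0.0]
ft_force: [-0.1, 0.2, -1.2]
grip_width: 0.324
grasp_force: 25.5
clock: 14.77
position: [0.6407, -0.2069, 0.1818]
ee_rot: [0.997, -0.078, -0.0, 0.0]
ft_force: [-0.8, 0.2, -0.4]
grip_width: 0.998
grasp_force: 0.0
140 ..............++++++...ooooo.........+++++++..........oooooo
146 ..................++..ooooooo..o.....+................ooooo.
152 .......................ooo............+.....................
158 ...................ooooooooo..........+.....................
164 ...................oooooooooo.........+.....................
170 ...................oooooooooo.........+..............ooooooo
176 ...................oooo++++.o.++++....+...............oooooo
182 ...................ooo.++++...++++....+..............ooooooo
188 ...................ooo.++++.o.+++++...+..............ooooooo
194 ...................ooo+++++.o.+++++...+..............ooooooo
200 ....................o.+++oooooo.+++...+..............ooooooo
206 ....................o.+++oooooo.+++...+.............oooooooo
212 .....................++
[... 4286 characters left out ...]
....................
160 .................++++++...oooooooooooooo.......ooo..............................
162 ................+#+++++++...ooooooooooooooo.......ooo...........................
164 ................+###+++++++....ooooooooooooooo.......ooo........................
166 ................+#####++++++++...ooooooooooooooo................................
168 ................+#++++###+++++++....ooooooo.#+.oooo.....++......................
170 ................+####++++##++++++++...ooo.######+oooo...o..+....................
172 ...................####+#++##++++++++...ooo..##ooooooo.###..+++.................
174 .....................+##+##++##+++++++++...ooooooooo.#####+++++#................
```

```bash
python3 - <<'E'
from k import *
for f in('w10','w11','w12'):print(f,brass(f)[1:])
for f,a in(('s10',286),('s11',290),('s12',292)):
    s=load(f);g=cv2.cvtColor(s['frame'],cv2.COLOR_RGB2GRAY);print(f)
    h=cv2.cvtColor(s['frame'],cv2.COLOR_RGB2HSV);m=cv2.inRange(h,(17,120,50),(32,255,255));m[:90]=0;m[145:]=0;m[:,:280]=0;m[:,330:]=0;print('brass side',m.sum()/255,np.argwhere(m).mean(0))
    for r in range(136 if f=='s10' else 150,146 if f=='s10' else 164):print(r,g[r,a:a+16])
E
```

```text
w10 (array([257.3772, 234.1579]), array([251, 224,  14,  19, 114], dtype=int32))
w11 (array([257.1935, 239.4839]), array([253, 237,  10,   6,  31], dtype=int32))
w12 (array([252.8913, 241.1087]), array([247, 234,  11,  13,  46], dtype=int32))
s10
brass side 21.0 [109.2857 307.1905]
136 [ 38  29  56  55  50  43  26  14  19  17  21  18   0   9  97 126]
137 [ 85 101  97  77  56  34  21  14  16  19  23  15   9  63 110 123]
138 [113  98  73  61  52  41  25  24  13  21  11  12   0  70 113 120]
139 [ 74  52  43  42  51  53  58  45  14  12  19   1  17  94 122 120]
140 [ 47  37  47  45  36  46  63  60  53  39   4   0  14  95 120 120]
141 [ 40  45  45  42  43  53  93 111 115  84  49  46  85 118 118 118]
142 [ 44  44  45  62  91 112 119 124 123 115 112 110 115 121 119 118]
143 [ 46  34  90 110 121 124 120 116 112 120 121 118 121 118 121 114]
144 [ 94 108 115 122 117 120 124 143 124 112 115 117 116 118 116 115]
145 [118 119 117 113 118 116 117 141 157 134 107 116 117 117 116 116]
s11
brass side 18.0 [131.2778 304.5556]
150 [100  65   5  15  20  19  17  15  38  84  96  65  23   0   8   3]
151 [11
[... 1222 characters left out ...]

154 [175 128  39   6  11  16  17   0  11  92 118 118 141 167 156 131]
155 [172 168 110  15   0  11   2   0  60 105 115 114 113 129 147 163]
156 [166 175 164 138  73   6   0   0  60 107 116 113 115 112 119 147]
157 [160 164 169 171 165 102   0 142 169 134 119 112 112 113 113 120]
158 [153 163 167 166 174 164 101 161 202 171 136 117 111 112 114 114]
159 [155 163 172 173 182 187 178 187 201 191 185 153 115 110 113 108]
160 [146 157 166 172 178 185 189 189 193 196 195 175 144 123 113 112]
161 [133 141 156 159 169 177 182 188 191 190 195 188 187 164 136 116]
162 [115 131 137 149 163 170 174 181 187 190 192 194 196 191 186 150]
163 [ 89 115 127 137 151 159 167 171 180 186 187 191 194 194 198 174]
```

```bash
python3 - <<'E'
from k import *
s=load('s12');o=get_obs();R=Ro.from_quat(o['ee_rot']).as_matrix();p=o['position']
for x in(-.009,-.006):
  for T in(-10,0,10):
    t=np.radians(T);q=np.array([*p[:2],.058])+R@np.array([x*np.cos(t)+.085*np.sin(t),0,-.085*np.cos(t)]);print(x,T,proj(s,q))
    w=load('w12');e=np.array([*p[:2],.058])+R@np.array([.009,0,0]);f=np.array([*p[:2],.058])+R@np.array([.011*np.cos(t)+.085*np.sin(t),0,-.085*np.cos(t)]);print('   wrist tip,brass',proj(w,e),proj(w,f))
h=cv2.cvtColor(s['frame'],cv2.COLOR_RGB2HSV);m=cv2.inRange(h,(17,120,50),(32,255,255));print([tuple(x) for x in np.argwhere(m[100:150,280:330])+[100,280]])
c,b,st=brass('w12');h=cv2.cvtColor(c['frame'],cv2.COLOR_RGB2HSV);print(h[180:250:5,257].tolist())
E
```

```text
-0.009 -10 (np.float64(309.05447465045603), np.float64(132.58485010342406))
   wrist tip,brass (np.float64(256.37244110781506), np.float64(172.11381225290233)) (np.float64(256.18287871317546), np.float64(226.6637536079713))
-0.009 0 (np.float64(304.85242087594224), np.float64(129.08462814723998))
   wrist tip,brass (np.float64(256.37244110781506), np.float64(172.11381225290233)) (np.float64(256.14811447577694), np.float64(205.86301273926463))
-0.009 10 (np.float64(300.5545774920895), np.float64(126.46196812562881))
   wrist tip,brass (np.float64(256.37244110781506), np.float64(172.11381225290233)) (np.float64(256.1221230346958), np.float64(182.8803425794075))
-0.006 -10 (np.float64(308.19007487093666), np.float64(131.9621816483805))
   wrist tip,brass (np.float64(256.37244110781506), np.float64(172.11381225290233)) (np.float64(256.18287871317546), np.float64(226.6637536079713))
-0.006 0 (np.float64(303.989142565055), np.float64(128.46362265828446))
   wrist tip,brass (np.float64(256.37244110781506), np.float64(172.11381225290233)) (np.float64(256.14811447577694), np.float64(205.86301
[... 517 characters left out ...]
04)), (np.int64(128), np.int64(305)), (np.int64(128), np.int64(306)), (np.int64(128), np.int64(307)), (np.int64(129), np.int64(304)), (np.int64(129), np.int64(305)), (np.int64(129), np.int64(306)), (np.int64(130), np.int64(303)), (np.int64(130), np.int64(304)), (np.int64(130), np.int64(305)), (np.int64(131), np.int64(303)), (np.int64(131), np.int64(304)), (np.int64(131), np.int64(305)), (np.int64(131), np.int64(306)), (np.int64(132), np.int64(304)), (np.int64(132), np.int64(305))]
[[16, 47, 93], [15, 53, 97], [14, 46, 116], [14, 46, 132], [16, 44, 225], [17, 39, 231], [17, 133, 86], [17, 142, 81], [17, 172, 139], [17, 167, 139], [17, 167, 139], [17, 169, 136], [17, 168, 137], [18, 185, 214]]
```

```bash
python3 -m inch '[{"slide":[0,0,0.01],"yaw":0},{"slide":[0,0,0.03],"yaw":0},{"slide":[0,0,0.06],"yaw":0},{"slide":[0,0,0.09],"yaw":0},{"slide":[0,0,0.12],"yaw":0},{"slide":[0,0,0.14],"yaw":0},{"slide":[0,0,0.14],"yaw":0},{"slide":[0,0,0.14],"yaw":0},{"slide":[0,0,0.14],"yaw":0},{"slide":[0,0,0.14],"yaw":0}]'; python3 - <<'E'
from k import *
s=snap('side','s13');g=cv2.cvtColor(s['frame'],cv2.COLOR_RGB2GRAY)
h=cv2.cvtColor(s['frame'],cv2.COLOR_RGB2HSV);m=cv2.inRange(h,(17,120,50),(32,255,255))[100:150,280:330];print(np.argwhere(m).mean(0)+[100,280])
for r in(154,156,158):print(r,g[r,292:308])
print(hand_in())
E
```

```text
clock: 15.7
position: [0.6403, -0.2069, 0.3206]
ee_rot: [0.997, -0.078, -0.001, -0.0]
ft_force: [0.4, -0.3, -0.7]
grip_width: 1.005
grasp_force: 0.0
[128.8333 304.2917]
154 [171 124  38   0  12  16   8   2  14  91 113 110 136 160 152 120]
156 [162 168 162 131  73   0   0   0  58 101 109 109 108 107 117 143]
158 [148 159 163 164 167 159  99 157 198 164 133 108 109 109 110 108]
the job is handed in; nothing more can be done
None
```

I clipped the clamp upright on the plug half of the seam, about 25 mm from its middle with its tips about 17 mm below the top edge. It stayed put as the gripper withdrew, and I handed the job in at 15.7 s; no verdict was returned.

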